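# Find a carrier beam's balance point on a knife edge and mark it

## Robot

A 6-joint arm with a two-finger parallel gripper is mounted at the origin on a cart in front of the work surface, level with it; the furniture and walls round the work are solid. World frame = base frame: x ahead of the robot, y to its left, z up, the work surface at z = 0. Lengths are in m, angles in rad, forces in N, time in s.
With the tool pointing down it reaches from about 0.3 to 0.875 m from the base axis. Payload 6.4 kg.
Tool frame: the origin (TCP) lies between the finger pads; the fingertips stand 22 mm ahead of it and the grasp point (between the pads) lies 3 mm ahead of it; z points along the fingers, y is the line along which they close (so a half turn about z gives the same grasp; the last joint's range is limited). The gripper opens to 85 mm and grips with 20 to 120 N. Pads are 22 mm wide; open, the fingers measure 114 mm over their backs; the gripper's body (76 mm by 85 mm) begins 54 mm behind the grasp point. The pads swing forward as they close: fully open they stand 13 mm farther back than shut.
Start: joints at [-0.206, 0.181, 1.607, -0, 1.354, -0.206], TCP at [0.575, 0, 0.253] pointing down, gripper open.
Joint ranges: [-2.99, 2.99], [-0.89, 2.07], [0.3, 2.58], [-1.14, 4.28], [0, 2.63], [-3.12, 3.12]. Speed limits (rad/s): [2.57, 2.57, 3.01, 3.14, 3.14, 3.14].

## Interface

Orientations are given as a unit quaternion [w, x, y, z].
In Python, from bench import ctrl, imaging, workorder gives the robot as it stands.
- The arm moves only by the shell command python3 -m pendant 'ROWS' [OPENING]. ROWS is JSON, a list of rows, each a list of 4 numbers: the shift along the tool's x, y, z in cm, then the turn about the tool's z in degrees. In form: [[dx, dy, dz, roll], ...]. A call has 1 to 12 rows; each row is the pose to reach, as a shift and turn from the pose commanded when the call began, along the tool's axes at that moment; what a row does not reach only later rows make up. A row lasts 1/12 s, in which the tool goes at most 41.7 mm and 7.16 degrees, less where a joint would pass 70% of its speed; a pose out of reach is approached as far as the arm can. A call with a gripper value outside its range is refused whole. OPENING is the opening, from 0 (shut) to 1 (fully open), set as the call begins (- or left out, the last holds). The fingers move at their own pace and stop on an object; the grip force is fixed at half the most. Time passes only in rows, so rows that repeat a pose let the fingers close. It gives the time, the measured TCP pose, the force, the opening and the grip force at its end, in the units of the state.
- ctrl.get_obs(): the state, without advancing time (a new reading comes with each control period).
- imaging.camera(name): name is "scene" or "side" or "wrist"; returns the picture (420x560x3 uint8, red, green, blue); there is no depth.
- imaging.camera_info(name): a dict with "K" (3x3 intrinsics, pixels), "k1" (the pictures are not rectified: a ray, as slopes to the right and down, at radius r is drawn at 1 + k1 r^2 times it, then the intrinsics apply), "T" (4x4, takes a point from camera to world coordinates); the wrist camera has in their place "tool_from_camera" (4x4, takes a point from camera to tool coordinates, whose origin is the TCP and whose axes are the flange's). Camera axes: x right, y up, looking along -z (the intrinsics and any distortion apply to the point x, -y, -z); pixel columns grow to the right and rows downward; lengths in m; the calibration is good to about 2 mm. A picture is of the moment at which its call begins: read the wrist's pose just before it. camera_info takes no time and is no camera call.
- workorder.hand_in(): hands the job in; it is judged then, once.
The state is a dict: "time_s": time; "q": joint angles; "dq": joint speeds; "joint_efforts": joint torques, N m; "eef_pos": TCP position; "eef_rot": TCP orientation; "wrist_force": force on the tool from outside, world axes, zero at the start; "torque": the same for the moment, N m; "opening": opening from 0.0 (shut) to 1.0 (fully open); "grasp_force": force on a finger pad.
Only numpy, scipy, OpenCV 4.12 (cv2) and the standard library are available. Lean on these libraries where they do the work, as an engineer would, in place of code of your own. Each camera call takes 0.05 s, during which the arm holds its last target. There are 200 camera calls.

## Task

Slide the carrier beam along the rocker of the knife-edge balance, without lifting it off, until it balances level (within about 2 degrees) by itself with nothing touching it for a second or more. Then mark the balance point: pick up the orange rider and seat it astride the beam right above the knife edge, where it stays while the beam still rests level. Be gentle with the knife edge (at most about 15 N on the stand) and leave the jar, the timer and the card box where they are.

Things in the scene. Friction and masses are not known exactly. Their poses are not given: they have to be found in the camera images.
- knife (a point): middle of the fixed balance stand's knife edge, 60 mm above the bench; axes: x along the edge, y along the beam (left is +y), z up. A brass rocker, 156 mm (y) by 24 mm, lies on the edge, a red index line on each flank over the edge. 54 to 78 mm to either side of the edge it carries the beam on pads 8 mm above it, between cheeks 14.7 mm apart and 17 mm high above the edge; the gap between is open.
- rocker (a joint): tilt of the rocker and the beam on it about the edge, rad: 0 level, positive when the left (+y) end is down; stops at -0.12 and 0.12. It rights itself weakly: inside the stops the untouched tilt is about 0.009 to 0.013 rad per mm between the beam's centre of mass and the edge. It swings for about 1 s.
- beam_mid (a point): geometric middle of the carrier beam: aluminium bar 12 mm wide, 14 mm high, along y, a blue capsule 26 mm thick, 34 mm long on each end; 354 mm over all, about 0.24 kg. The capsules' contents are unknown: the centre of mass lies 0 to 40 mm left of the middle. At the start its centre of mass is left of the edge (left end down) by 10 to 60 mm.
- left_end (a point): middle of the flat outer face (26 mm round) of the left (+y) capsule of the beam, 177 mm from its middle
- right_end (a point): middle of the flat outer face (26 mm round) of the right (-y) capsule, 177 mm from the middle
- beam: the whole beam, its origin in the middle of the bar's underside, axes as for beam_mid
- stand: the stand with its rocker, origin under its foot's centre on the bench, axes as for knife. Foot 80 x 152 x 10 mm. A fixed bench centrifuge, 245 mm tall, stands close behind it (+x)
- rider_tab (a point): grip point of the orange rider, 36 mm above its feet, on a tab 12 mm (x) by 14 mm (y) that stands 16 to 52 mm above the feet. Below it an inverted U 22.5 mm wide (x), 14 mm long (y); its slot runs along y, is 15.5 mm wide (18 mm near the feet) and 11 mm deep. It stands on the bench, 0.02 kg.
- rider_seat (a point): roof of the rider's slot, 11 mm above its feet and 25 mm below rider_tab; it comes to lie on the top of the beam's bar, 7 mm above the bar's middle line, when seated. Axes as the rider's (y along the slot).
- jar: white powder jar with a lime lid, 43 mm wide, 74 mm tall; a bystander, stands loose; origin at the centre of its underside
- timer: white lab timer on its stand, 43 x 70 x 65 mm; a bystander, stands loose; origin at the centre of its underside
- slide_box: small cream card box, 54 x 84 x 31 mm; a bystander, stands loose; origin at the centre of its underside
- rider: the whole rider, its origin midway between its feet

How it is judged:
On the way, in this order (a step that is already met when the one before it is completed fails the run):
1. the beam rests level on the rocker (tilt under 0.04 rad) with nothing touching it, for 0.8 s (value of joint rocker between -0.04 and 0.04 rad and x of beam_mid in the frame of knife between -0.005 and 0.005 m and z of beam_mid in the frame of knife between 0.01 and 0.022 m and linear speed of beam below 0.01 m/s and angular speed of beam below 0.05 rad/s and contact force between the fingers and beam below 0.05 N and contact force between the arm and stand below 0.05 N), for 0.8 s.
2. the rider sits astride the beam above the knife edge, let go, the beam level (y of rider_seat in the frame of knife between -0.006 and 0.006 m and x of rider_seat in the frame of beam_mid between -0.004 and 0.004 m and z of rider_seat in the frame of beam_mid between 0.004 and 0.01 m and angle between the y axis of rider_seat and the y axis of beam_mid, either way round below 0.25 rad and angle between the z axis of rider_seat and the z axis of beam_mid, either way round below 0.2 rad and value of joint rocker between -0.04 and 0.04 rad and contact force between the fingers and rider below 0.05 N), for 0.4 s.
At the end, for the whole second after the job is handed in: the beam lies in the rocker at rest and level within 0.04 rad, the rider seated fully down astride its bar (slot along the bar) within 6 mm of the knife edge, everything let go and at rest (all of step 1 and y of rider_seat in the frame of knife between -0.006 and 0.006 m and x of rider_seat in the frame of beam_mid between -0.004 and 0.004 m and z of rider_seat in the frame of beam_mid between 0.004 and 0.01 m and angle between the y axis of rider_seat and the y axis of beam_mid, either way round below 0.25 rad and angle between the z axis of rider_seat and the z axis of beam_mid, either way round below 0.2 rad and linear speed of rider below 0.01 m/s); the robot touches nothing.
It fails at once if more than 15 N on the stand and its rocker (contact force between stand and anything else above 15 N).
It fails at once if the beam is lifted off the rocker or falls (z of beam_mid in the frame of knife above 0.035 m or z of beam_mid in the frame of knife below -0.005 m).
It fails at once if the jar is moved by more than 20 mm (distance of jar from where it was at the start of the episode above 0.02 m).
It fails at once if the timer is moved by more than 20 mm (distance of timer from where it was at the start of the episode above 0.02 m).
It fails at once if the slide box is moved by more than 20 mm (distance of slide_box from where it was at the start of the episode above 0.02 m).
It also fails if it takes over 72 s, if anything falls off the work surface, if the arm or the gripper's body presses on something with over 40 N, if the wrist force passes 120 N, or if a joint passes its speed limit or range.

## Working session

There is one attempt and no reset: what is moved stays moved. The work goes in short steps, Python scripts to look and compute and a shell command to move; the robot and the scene stay as the last step left them, time stands still between calls to the robot, and variables do not carry over. Pictures are saved under pics/ and viewed, at most 12 in all, crops included, and the job is handed in when it is done.

```bash
ls; mkdir -p pics; cat > h.py <<'E'
import numpy as np,cv2
from bench import ctrl,imaging,workorder
from scipy.spatial.transform import Rotation as R
def toolT():
    o=ctrl.get_obs();T=np.eye(4);q=o['eef_rot'];T[:3,:3]=R.from_quat([q[1],q[2],q[3],q[0]]).as_matrix();T[:3,3]=o['eef_pos'];return T
def snap(name,fn=None):
    i=imaging.camera_info(name)
    T=np.array(i['T']) if 'T' in i else toolT()@np.array(i['tool_from_camera'])
    im=imaging.camera(name)
    if fn: cv2.imwrite('pics/'+fn+'.png',im[:,:,::-1])
    return im,(np.array(i['K']),i['k1'],T)
def ray(c,u,v):
    K,k1,T=c
    p=cv2.undistortPoints(np.array([[[u,v]]],float),K,np.array([k1,0,0,0.]))[0,0]
    return T[:3,3],T[:3,:3]@np.array([p[0],-p[1],-1])
def onz(c,u,v,z):
    o,d=ray(c,u,v);return o+d*(z-o[2])/d[2]
def proj(c,P):
    K,k1,T=c
    p=T[:3,:3].T@(np.asarray(P)-T[:3,3]);x,y=p[0]/-p[2],-p[1]/-p[2];s=1+k1*(x*x+y*y)
    return K[0,0]*x*s+K[0,2],K[1,1]*y*s+K[1,2]
def tri(a,b):
    (o1,d1),(o2,d2)=a,b
    A=np.stack([d1,-d2],1);t=np.linalg.lstsq(A,o2-o1,rcond=None)[0]
    return (o1+d1*t[0]+o2+d2*t[1])/2,np.linalg.norm(o1+d1*t[0]-o2-d2*t[1])
E
python3 - <<'E'
from h import *
a,c=snap('scene','scene0');b,c2=snap('side','side0')
print(c[2].round(3),c2[2].round(3),c[0],c[1]);print(ctrl.get_obs())
print(toolT().round(2))
E
```

```text
pics
[[ 0.791  0.466 -0.397  0.105]
 [-0.612  0.581 -0.537 -0.529]
 [-0.02   0.668  0.744  0.818]
 [ 0.     0.     0.     1.   ]] [[-0.053  0.616 -0.786 -0.708]
 [-0.999 -0.043  0.034  0.045]
 [-0.013  0.786  0.618  1.034]
 [ 0.     0.     0.     1.   ]] [[383.27618985   0.         280.45647569]
 [  0.         383.27618985 211.53200094]
 [  0.           0.           1.        ]] -0.06762679997423383
{'time_s': 0.1, 'q': array([-2.06277167e-01,  1.80717104e-01,  1.60679393e+00,  1.72825376e-05,
        1.35350693e+00, -2.06305327e-01]), 'dq': array([ 8.32439789e-05,  4.85659768e-04, -1.10309710e-03, -7.30667325e-05,
       -2.02059966e-04,  7.37637776e-04]), 'joint_efforts': array([ 3.26824794e-02, -4.23436797e+01, -3.32050145e+01, -3.20705900e-02,
        2.29898016e-01, -2.45050876e-03]), 'eef_pos': array([ 5.75204295e-01, -6.99624915e-06,  2.53434912e-01]), 'eef_rot': array([2.35876437e-04, 7.07098111e-01, 7.07115393e-01, 1.64320444e-04]), 'wrist_force': array([ 0.61014912,  0.90118891, -0.06144369]), 'torque': array([ 0.02286903, -0.02264364,  0.00505291]), 'grasp_force': 1.7470349371433258, 'opening': 1.0039418622373524}
[[-0.    1.    0.    0.58]
 [ 1.    0.   -0.   -0.  ]
 [-0.    0.   -1.    0.25]
 [ 0.    0.    0.    1.  ]]
```

View pics/scene0.png

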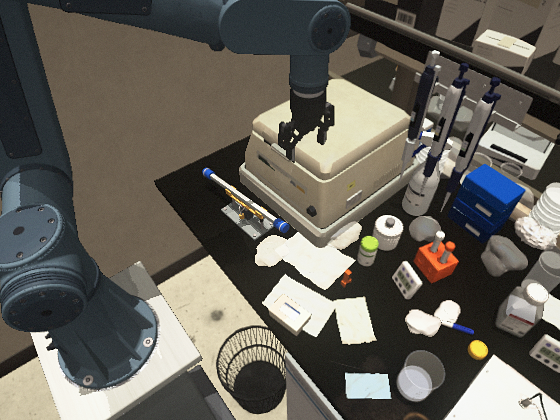

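View pics/side0.png

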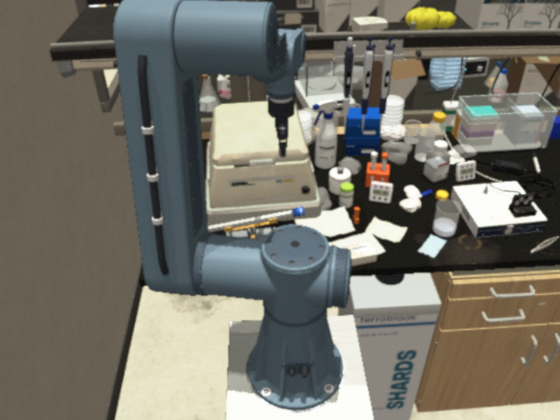

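The scene view shows the beam from the blue capsule at (208,173) to the one at (282,226), the rider at (346,278), the jar lid at (369,243), the timer at (407,280) and the box at (288,317). In the side view the right capsule is at (298,212) and the rider at (357,215).

```bash
python3 - <<'E'
from h import *
a,c=snap('scene');b,c2=snap('side')
for n,p,q in [('right',(282,226),(298,212)),('rider',(346,276),(357,214)),('jar',(369,243),(347,187))]:
    print(n,tri(ray(c,*p),ray(c2,*q)))
for z in(.05,.07,.09):print('left',z,onz(c,208,173,z),'right',onz(c,282,226,z))
print('box',onz(c,288,317,.031),'timer',onz(c,407,280,.04))
i=imaging.camera_info('wrist');print(np.array(i['tool_from_camera']).round(3),i['K'],i['k1'])
E
```

```text
right (array([ 0.46863978, -0.04097497,  0.08773645]), np.float64(0.0022735161068800744))
rider (array([ 0.51705376, -0.22563593,  0.03375415]), np.float64(0.00334732398701366))
jar (array([ 0.60782158, -0.20636969,  0.07104055]), np.float64(0.0009601632938872041))
left 0.05 [0.43997519 0.28353037 0.05      ] right [ 0.4864099  -0.01691453  0.05      ]
left 0.07 [0.43124474 0.26237507 0.07      ] right [ 0.47647064 -0.03024849  0.07      ]
left 0.09 [0.4225143  0.24121977 0.09      ] right [ 0.46653139 -0.04358244  0.09      ]
box [ 0.34484718 -0.22017023  0.031     ] timer [ 0.61950817 -0.32481892  0.04      ]
[[ 0.001  0.949  0.317  0.082]
 [ 1.    -0.    -0.001 -0.   ]
 [-0.001  0.317 -0.949 -0.121]
 [ 0.     0.     0.     1.   ]] [[302.52038746   0.         277.72000523]
 [  0.         302.52038746 208.39426806]
 [  0.           0.           1.        ]] -0.05846434466657188
```

```bash
python3 -m pendant '[[0,-4,-1,0],[0,-8,-2,0],[0,-12,-3,0],[0,-16,-4,0],[2,-17,-4,0],[4,-17,-4,0],[4,-17,-4,0],[4,-17,-4,0]]'; python3 - <<'E'
from h import *
a,c=snap('wrist','w1');print(toolT().round(3))
E
```

```text
time_s: 0.87
eef_pos: [0.4045, 0.0405, 0.293]
eef_rot: [-0.0, 0.706, 0.708, -0.0]
wrist_force: [0.7, 0.7, -2.9]
opening: 1.001
grasp_force: 0.0
[[-0.001  1.    -0.001  0.405]
 [ 1.     0.001 -0.     0.04 ]
 [-0.    -0.001 -1.     0.293]
 [ 0.     0.     0.     1.   ]]
```

View pics/w1.png

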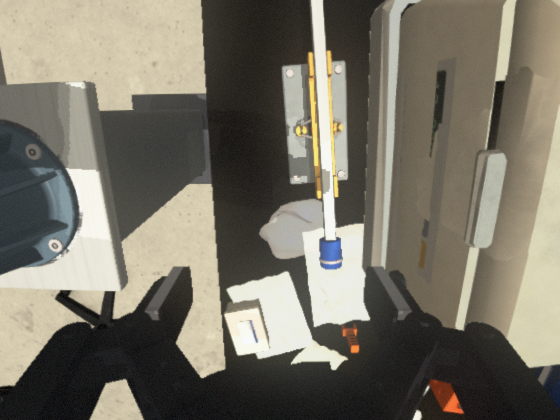

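The wrist view shows the stand foot with corners near (283,67), (345,61), (349,181) and (292,184), and the pivots at (302,128) and (340,127). The right capsule is at (330,252), and the rider at (350,338).

```bash
python3 - <<'E'
from h import *
a,c=snap('wrist')
C=[onz(c,*p,.01) for p in [(283,67),(345,61),(349,181),(292,184)]]
print(np.array(C).round(4));m=np.mean(C,0);print('mid',m)
for i in range(4):print(np.linalg.norm(C[i]-C[i-1]),end=' ')
print('pivots',onz(c,302,128,.06),onz(c,341,127,.06))
hsv=cv2.cvtColor(a,cv2.COLOR_RGB2HSV)
for n,lo,hi in [('blue',(105,150,50),(125,255,255)),('orange',(4,170,120),(14,255,255)),('brass',(15,130,100),(28,255,255))]:
    k,l,s,cc=cv2.connectedComponentsWithStats(cv2.inRange(hsv,lo,hi))
    for i in range(1,k):
        if s[i,4]>60:print(n,s[i],cc[i])
z=.088;print('right cap',onz(c,331,252,z))
for v in(5,40,80,200,225):
    row=hsv[v].astype(int);g=[u for u in range(290,350) if row[u,1]<60 and row[u,2]>140]
    print(v,g[:1],g[-1:])
E
```

```text
[[0.4111 0.1703 0.01  ]
 [0.4873 0.1779 0.01  ]
 [0.5026 0.0265 0.01  ]
 [0.4245 0.022  0.01  ]]
mid [0.4563985  0.09919038 0.01      ]
0.14890831578704647 0.07654618357407067 0.15213589998005764 0.07829001566747439 pivots [0.4323879  0.09991043 0.06      ] [0.47683706 0.10130011 0.06      ]
orange [351 345   8   8  62] [354.5 348.5]
orange [443 393  21  21 247] [452.4048583  404.46963563]
brass [307  51  12 101 465] [312.20860215  96.12903226]
brass [327  50   5  24  89] [328.64044944  60.75280899]
brass [314 153   7  45 130] [317.47692308 177.13846154]
right cap [ 0.46880611 -0.04214529  0.088     ]
5 [311] [322]
40 [313] [324]
80 [290] [344]
200 [301] [333]
225 [290] [349]
```

```bash
python3 - <<'E'
import cv2
a=cv2.imread('pics/w1.png');b=a[40:380,260:400];cv2.imwrite('pics/w1c.png',cv2.resize(cv2.rotate(b,cv2.ROTATE_90_CLOCKWISE),None,fx=2.3,fy=2.3,interpolation=cv2.INTER_CUBIC))
E
```

```text
(no output)
```

View pics/w1c.png

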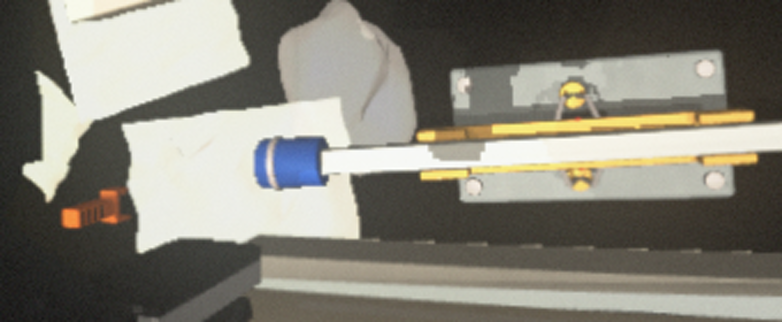

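The crop confirms the same layout: rider at lower left, then the right capsule, then the stand with its rocker and the centrifuge alongside.

```bash
python3 - <<'E'
from h import *
a,c=snap('wrist');s,cs=snap('scene')
K=np.array([.455,.1003,.06]);yw=.09;Y=np.array([-np.sin(yw),np.cos(yw),0]);X=np.array([np.cos(yw),np.sin(yw),0])
for z in(.104,.108,.112):
    p=onz(c,331,269,z)-K;print('right top edge',p@X,p@Y)
# red index lines and centrifuge
print('centrifuge foot edge',[onz(c,370,150,z).round(3) for z in(0,.03,.05)])
hsv=cv2.cvtColor(s,cv2.COLOR_RGB2HSV);m=cv2.inRange(hsv,(105,150,60),(125,255,255));m[:, :190]=0;m[:,300:]=0
k,l,st,cc=cv2.connectedComponentsWithStats(m)
for i in range(1,k):
    if st[i,4]>25:print(st[i],cc[i])
for sm in(-20,-10,0,10,20,30):
    for e in(160,-160):
        q=sm+e;P=K+Y*(q*.993+1.8)/1e3+np.array([0,0,(15-q*.12)/1e3]);print(sm,e,np.round(proj(cs,P),1),np.round(proj(c,P),1) if e<0 else '')
E
```

```text
right top edge -0.002137430991235476 -0.15705134695473202
right top edge -0.002728658992449375 -0.15469491361526405
right top edge -0.003319886993663276 -0.15233848027579608
centrifuge foot edge [array([0.531, 0.067, 0.   ]), array([0.522, 0.071, 0.03 ]), array([0.516, 0.074, 0.05 ])]
[204 169  11  11  55] [208.41818182 173.30909091]
[273 218  11  10  63] [277.3968254  222.04761905]
[280 223   9  10  58] [284.18965517 227.12068966]
-20 160 [215.7 178.3] 
-20 -160 [291.6 231.4] [332.2 280.2]
-10 160 [213.8 176.9] 
-10 -160 [288.8 229.4] [331.8 272.5]
0 160 [211.8 175.6] 
0 -160 [286.  227.5] [331.4 264.7]
10 160 [209.9 174.3] 
10 -160 [283.2 225.5] [331.  256.8]
20 160 [208.1 172.9] 
20 -160 [280.5 223.6] [330.6 248.9]
30 160 [206.2 171.6] 
30 -160 [277.8 221.7] [330.2 240.8]
```

```bash
python3 - <<'E'
from h import *
s,c=snap('scene')
for p in [(157,180),(200,155),(240,135),(180,205)]:print(p,onz(c,*p,0).round(3))
E
python3 -m pendant '[[4,0.5,0,-5],[8,1,0,-5],[12,1.5,0,-5],[16,2,0,-5],[20,2.5,0,-5],[24,3,0,-5],[28,3,0,-5],[28,3,4,-5],[28,3,8,-5],[28,3,10,-5],[28,3,10,-5],[28,3,10,-5]]' 0
python3 - <<'E'
from h import *
a,c=snap('wrist','w2');snap('scene','s2');print(toolT().round(3))
E
```

```text
(157, 180) [0.319 0.411 0.   ]
(200, 155) [0.486 0.431 0.   ]
(240, 135) [0.651 0.437 0.   ]
(180, 205) [0.326 0.268 0.   ]
time_s: 2.12
eef_pos: [0.4347, 0.3195, 0.1922]
eef_rot: [-0.001, 0.676, 0.737, -0.002]
wrist_force: [1.0, -0.7, -2.4]
opening: 0.001
grasp_force: 0.0
[[-0.086  0.996  0.003  0.437]
 [ 0.996  0.086  0.001  0.32 ]
 [ 0.001  0.003 -1.     0.195]
 [ 0.     0.     0.     1.   ]]
```

View pics/w2.png

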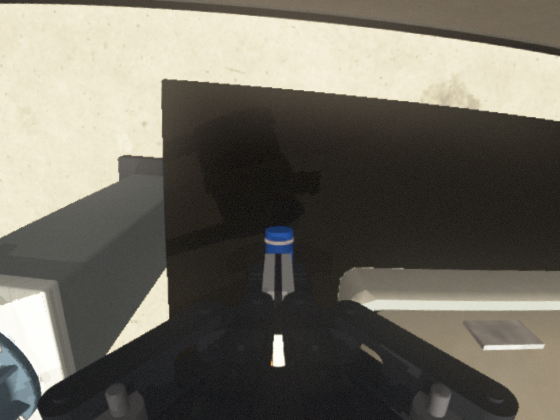

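The wrist view shows the left capsule at (279,240), its outer edge near row 228, in line with the shut fingers. There is free bench behind it.

```bash
python3 - <<'E'
from h import *
a,c=snap('wrist');T=toolT()
hsv=cv2.cvtColor(a,cv2.COLOR_RGB2HSV);m=cv2.inRange(hsv,(105,130,40),(125,255,255))
k,l,st,cc=cv2.connectedComponentsWithStats(m)
for i in range(1,k):
    if st[i,4]>60:print(st[i],cc[i])
for z in(.04,.052,.065):
    p=onz(c,279,229,z);print(p,(np.linalg.inv(T)@np.r_[p,1])[:3]*100)
E
```

```text
[262 225  28  15 355] [275.78591549 232.4028169 ]
[263 243  27  20 251] [275.54581673 248.76095618]
[0.44122606 0.28859543 0.04      ] [-3.22031797  0.11749181 15.56187671]
[0.44070162 0.29349232 0.052     ] [-2.72639922  0.11202994 14.36247692]
[0.44013349 0.29879728 0.065     ] [-2.19132056  0.10611291 13.06312716]
```

```bash
python3 -m pendant '[[0,0,4,0],[0,0,8,0],[0,0,12,0],[0,0,13.5,0],[-0.6,0,13.8,0],[-1.2,0,13.8,0],[-1.4,0,13.8,0],[-1.6,0,13.8,0],[-1.8,0,13.8,0],[-2,0,13.8,0],[-2.2,0,13.8,0],[-2.4,0,13.8,0]]'
python3 -m pendant '[[-0.2,0,0,0],[-0.4,0,0,0],[-0.6,0,0,0],[-0.8,0,0,0],[-1,0,0,0],[-1.2,0,0,0],[-1.4,0,0,0],[-1.4,0,0,0],[-0.4,0,0,0],[2,0,0,0],[2,0,0,0]]'
cat > tilt.py <<'E'
from h import *
K=np.array([.456,.1003,.06]);yw=.09;Y=np.array([-np.sin(yw),np.cos(yw),0]);X=np.array([np.cos(yw),np.sin(yw),0])
def run():
    from scipy.optimize import least_squares
    s,c=snap('scene');hsv=cv2.cvtColor(s,cv2.COLOR_RGB2HSV);m=cv2.inRange(hsv,(105,150,50),(125,255,255));m[:,:185]=0;m[:,310:]=0;m[:160]=0;m[245:]=0
    k,l,st,cc=cv2.connectedComponentsWithStats(m)
    ok=[i for i in range(1,k) if st[i,4]>12];xs=np.array([cc[i] for i in ok])
    ys,us=np.nonzero(np.isin(l,ok));P=[]
    for sel in(us<248,us>=248):
        u,v=us[sel],ys[sel];P.append(((u.min()+u.max())/2,(v.min()+v.max())/2));
    def f(p):
        r=[]
        for e,o in zip((160,-160),P):
            q=p[0]+e;Z=K+X*p[2]/1e3+Y*(q*np.cos(p[1])+15*np.sin(p[1]))/1e3+np.array([0,0,(15*np.cos(p[1])-q*np.sin(p[1]))/1e3]);r+=list(np.subtract(proj(c,Z),o))
        return r
    o=least_squares(f,[10,.05,0]);print('m,tilt,x',o.x.round(3),'rms',np.sqrt(np.mean(np.square(o.fun))).round(2),np.round(P,1),ctrl.get_obs()['time_s'])
if __name__=='__main__':run()
E
python3 tilt.py
```

```text
time_s: 3.27
eef_pos: [0.4377, 0.2964, 0.0561]
eef_rot: [0.0, 0.676, 0.737, 0.001]
wrist_force: [-0.2, 2.3, -0.6]
opening: -0.008
grasp_force: 1.3
time_s: 4.18
eef_pos: [0.4352, 0.3185, 0.0554]
eef_rot: [-0.0, 0.675, 0.737, 0.0]
wrist_force: [-0.4, 0.8, -3.5]
opening: -0.0
grasp_force: 0.0
m,tilt,x [-10.864   0.06   -2.096] rms 0.18 [[213.5 175. ]
 [289.  233. ]] 4.2333
```

```bash
python3 -m pendant '[[0,0,0,0],[0,0,0,0],[0,0,0,0],[0,0,0,0],[0,0,0,0],[0,0,0,0],[0,0,0,0],[0,0,0,0],[0,0,0,0],[0,0,0,0],[0,0,0,0],[0,0,0,0]]' >/dev/null; python3 tilt.py;python3 tilt.py
```

```text
m,tilt,x [-11.132   0.139  -2.037] rms 0.07 [[214.  178. ]
 [288.5 229. ]] 5.2833
m,tilt,x [-11.132   0.139  -2.037] rms 0.07 [[214.  178. ]
 [288.5 229. ]] 5.3333
```

```bash
python3 -m pendant '[[-1,0,-0.8,0],[-2,0,-0.8,0],[-2.8,0,-0.8,0],[-3.2,0,-0.8,0],[-3.4,0,-0.8,0],[-3.6,0,-0.8,0],[-3.8,0,-0.8,0],[-4,0,-0.8,0],[-4.2,0,-0.8,0],[-4.4,0,-0.8,0],[-4.6,0,-0.8,0],[-4.8,0,-0.8,0]]'
python3 -m pendant '[[0,0,0,0],[1,0,0,0],[2,0,0,0],[2,0,0,0],[2,0,0,0],[2,0,0,0],[2,0,0,0],[2,0,0,0],[2,0,0,0],[2,0,0,0],[2,0,0,0],[2,0,0,0]]'; python3 tilt.py
python3 -m pendant '[[0,0,0,0],[0,0,0,0],[0,0,0,0],[0,0,0,0],[0,0,0,0],[0,0,0,0],[0,0,0,0],[0,0,0,0]]' >/dev/null; python3 tilt.py
```

```text
time_s: 6.33
eef_pos: [0.4395, 0.2682, 0.0633]
eef_rot: [-0.0, 0.676, 0.737, 0.0]
wrist_force: [-0.3, 3.1, -1.4]
opening: 0.001
grasp_force: 1.5
time_s: 7.33
eef_pos: [0.4379, 0.288, 0.0633]
eef_rot: [0.0, 0.676, 0.737, 0.0]
wrist_force: [0.3, 0.8, -3.6]
opening: -0.001
grasp_force: 0.0
m,tilt,x [-24.176   0.028  -2.075] rms 0.17 [[216.  176. ]
 [293.  237.5]] 7.3833
m,tilt,x [-24.176   0.028  -2.075] rms 0.17 [[216.  176. ]
 [293.  237.5]] 8.1
```

```bash
python3 - <<'E'
from h import *
s,c=snap('scene');b,c2=snap('side','side3')
def blob(im,x0,x1,y0,y1):
    hsv=cv2.cvtColor(im,cv2.COLOR_RGB2HSV);m=cv2.inRange(hsv,(105,130,50),(125,255,255));k=np.zeros_like(m);k[y0:y1,x0:x1]=1
    ys,us=np.nonzero(m*k);return len(us),((us.min()+us.max())/2,(ys.min()+ys.max())/2)
n,p=blob(s,250,310,200,250);n2,q=blob(b,280,340,190,235);print(n,p,n2,q,tri(ray(c,*p),ray(c2,*q)))
s0=cv2.imread('pics/scene0.png')[:,:,::-1].copy();b0=cv2.imread('pics/side0.png')[:,:,::-1].copy()
n,p=blob(s0,250,310,200,250);n2,q=blob(b0,280,340,190,235);print(n,p,n2,q,tri(ray(c,*p),ray(c2,*q)))
E
python3 tilt.py
```

```text
118 (np.float64(293.0), np.float64(238.0)) 46 (np.float64(312.0), np.float64(214.0)) (array([ 0.47045964, -0.0820206 ,  0.07749264]), np.float64(0.00028118332099137937))
134 (np.float64(281.0), np.float64(225.0)) 50 (np.float64(298.0), np.float64(211.5)) (array([ 0.46594464, -0.0404709 ,  0.09233748]), np.float64(0.0012309856811324414))
m,tilt,x [-24.176   0.028  -2.075] rms 0.17 [[216.  176. ]
 [293.  237.5]] 8.25
```

```bash
python3 -m pendant '[[0,0,-4,0],[0,0,-8,0],[0,0,-12,0],[0,0,-16,0],[-3,0,-18,0],[-7,0,-20,0],[-11,0,-20,0],[-15,0,-20,0],[-19,0,-20,0],[-23,0,-20,0],[-27,0,-20,0],[-31,0,-20,0]]'
python3 -m pendant '[[-4,0.5,0,0],[-8,1,0,0],[-12,1.5,0,0],[-16,2.5,2,0],[-20,3.4,4,0],[-21,3.4,4,0],[-21,3.4,4,0],[-21,3.4,4,0],[-21,3.4,4,0]]' 0.6
python3 tilt.py; python3 - <<'E'
from h import *
a,c=snap('wrist','w4');print(toolT().round(3))
E
```

```text
time_s: 9.25
eef_pos: [0.4645, -0.0225, 0.2636]
eef_rot: [0.0, 0.676, 0.737, 0.0]
wrist_force: [1.3, 0.6, -4.0]
opening: -0.001
grasp_force: 0.0
time_s: 10.0
eef_pos: [0.517, -0.2259, 0.2237]
eef_rot: [-0.0, 0.675, 0.737, 0.0]
wrist_force: [0.3, -0.6, -3.1]
opening: 0.601
grasp_force: 0.0
m,tilt,x [-2.1301e+01  1.2000e-02 -2.0130e+00] rms 0.4 [[214.5 175. ]
 [293.  237.5]] 10.05
[[-0.089  0.996  0.001  0.517]
 [ 0.996  0.089 -0.    -0.226]
 [-0.     0.001 -1.     0.224]
 [ 0.     0.     0.     1.   ]]
```

View pics/w4.png

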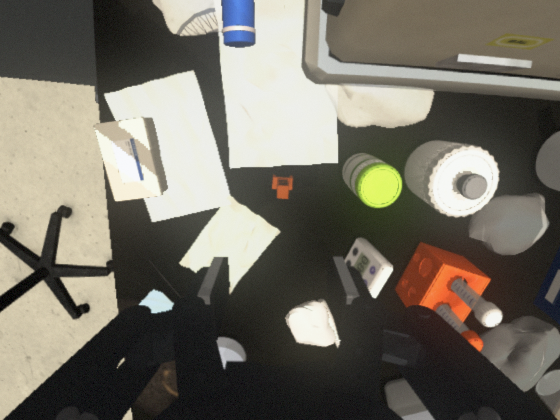

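The wrist view shows the rider at (283,186), with its U on top at v≈180 and the tab leaning down to v≈197. The jar lid is at (379,186) and the timer at (368,266).

```bash
python3 - <<'E'
from h import *
a,c=snap('wrist');T=toolT()
b=a[165:210,255:315,::-1];cv2.imwrite('pics/w4c.png',cv2.resize(b,None,fx=10,fy=10,interpolation=cv2.INTER_CUBIC))
for u,v,z in[(283,194,.052),(282,181,.016),(379,186,.074)]:
    p=onz(c,u,v,z);print(p.round(4),((np.linalg.inv(T)@np.r_[p,1])[:3]*100).round(2))
E
```

```text
[ 0.523  -0.2262  0.052 ] [-0.1   0.55 17.23]
[ 0.5221 -0.2214  0.016 ] [ 0.39  0.49 20.83]
[ 0.6102 -0.2043  0.074 ] [ 1.3   9.42 15.04]
```

View pics/w4c.png

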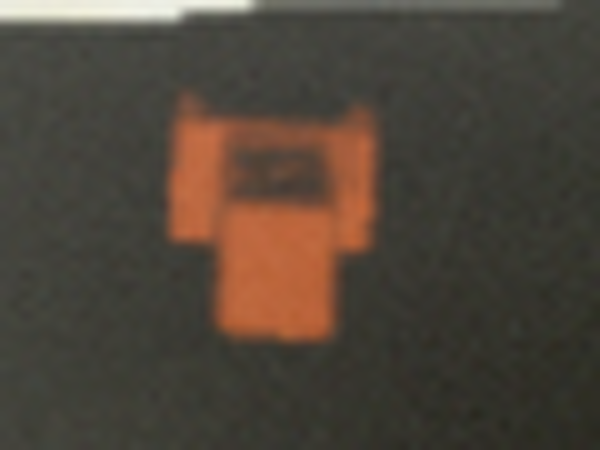

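```bash
python3 -m pendant '[[0.1,0.5,3,0],[0.1,0.5,7,0],[0.1,0.5,11,0],[0.1,0.5,14,0],[0.1,0.5,16.5,0],[0.1,0.5,18,0],[0.1,0.5,18.2,0],[0.1,0.5,18.2,0],[0.1,0.5,18.2,0]]' 0.6
python3 -m pendant '[[0,0,0,0],[0,0,0,0],[0,0,0,0],[0,0,0,0],[0,0,0,0],[0,0,0,0],[0,0,0,0],[0,0,0,0]]' 0
python3 -m pendant '[[0,0,-1,0],[0,0,-3,0],[0,0,-6,0],[0,0,-10,0],[0,0,-14,0],[0,0,-17,0],[0,0,-18,0],[0,0,-18,0],[0,0,-18,0]]'
python3 - <<'E'
from h import *
a,c=snap('wrist');T=toolT()
cv2.imwrite('pics/w5.png',cv2.resize(a[150:350,150:410,::-1],None,fx=3,fy=3,interpolation=cv2.INTER_CUBIC));print(T.round(4))
E
```

```text
time_s: 10.9
eef_pos: [0.5229, -0.2255, 0.0428]
eef_rot: [0.001, 0.675, 0.738, 0.0]
wrist_force: [-1.0, -0.5, -3.6]
opening: 0.6
grasp_force: 0.0
time_s: 11.57
eef_pos: [0.5226, -0.226, 0.0425]
eef_rot: [0.001, 0.676, 0.737, 0.0]
wrist_force: [-2.1, 1.7, 6.0]
opening: 0.128
grasp_force: 58.9
time_s: 12.32
eef_pos: [0.5214, -0.2252, 0.2202]
eef_rot: [-0.001, 0.676, 0.737, -0.0]
wrist_force: [-0.6, 0.4, -3.6]
opening: 0.129
grasp_force: 58.4
[[-0.087   0.9962 -0.0031  0.5207]
 [ 0.9962  0.087   0.0021 -0.2248]
 [ 0.0024 -0.0029 -1.      0.2188]
 [ 0.      0.      0.      1.    ]]
```

View pics/w5.png

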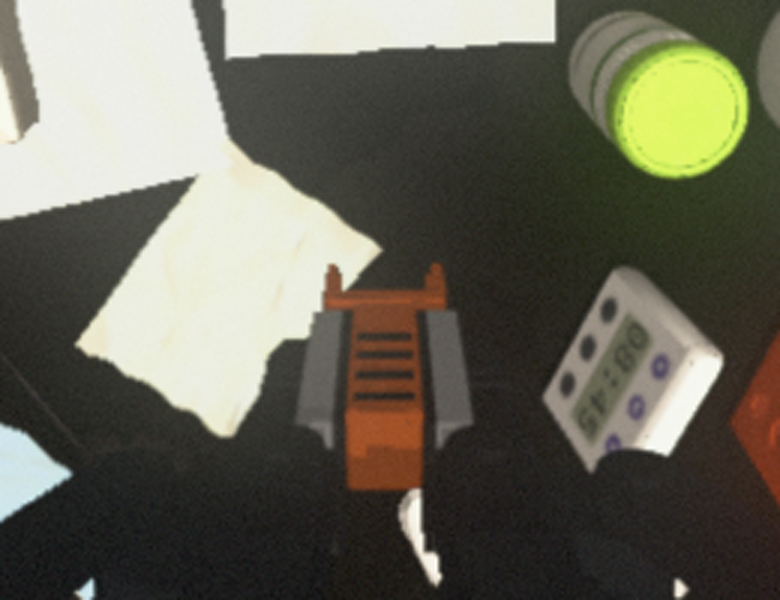

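The rider is held straight between the pads, and its feet show at crop (335,268) and (437,268), so column 262 and 296, row 239.

```bash
python3 - <<'E'
from h import *
i=imaging.camera_info('wrist');c=(np.array(i['K']),i['k1'],np.array(i['tool_from_camera']))
for u,v in[(261.5,240),(295.5,240)]:print('foot front, tool cm',onz(c,u,v,.042)*100)
for u,v in[(268,286),(290.5,286),(266,313),(290.5,313)]:print('tabtop',onz(c,u,v,-.010)*100)
E
python3 -m pendant '[[0,-2,-2,0],[2,-4,-3,0],[6,-4,-3,0],[10,-4,-3,0],[14,-4,-3,0],[18,-4,-3,0],[22,-4,-3,0],[25,-4,-2,0],[26,-4,0,0],[26,-4,0,0],[26,-4,0,0],[26,-4,0,0]]'
python3 tilt.py
python3 - <<'E'
from h import *
a,c=snap('wrist','w6');print(toolT().round(4))
E
```

```text
foot front, tool cm [ 0.75202951 -0.94214129  4.2       ]
foot front, tool cm [0.75243286 1.061368   4.2       ]
tabtop [ 0.97389235 -0.40381473 -1.        ]
tabtop [ 0.97380212  0.55267385 -1.        ]
tabtop [-0.41263959 -0.50676532 -1.        ]
tabtop [-0.41274951  0.57394156 -1.        ]
time_s: 13.37
eef_pos: [0.459, 0.0294, 0.2203]
eef_rot: [-0.001, 0.676, 0.737, -0.001]
wrist_force: [-0.7, 0.1, -3.2]
opening: 0.126
grasp_force: 58.6
m,tilt,x [-2.1301e+01  1.2000e-02 -2.0130e+00] rms 0.4 [[214.5 175. ]
 [293.  237.5]] 13.4167
[[-8.560e-02  9.963e-01  1.000e-04  4.598e-01]
 [ 9.963e-01  8.560e-02 -3.000e-04  2.890e-02]
 [-3.000e-04  0.000e+00 -1.000e+00  2.215e-01]
 [ 0.000e+00  0.000e+00  0.000e+00  1.000e+00]]
```

View pics/w6.png

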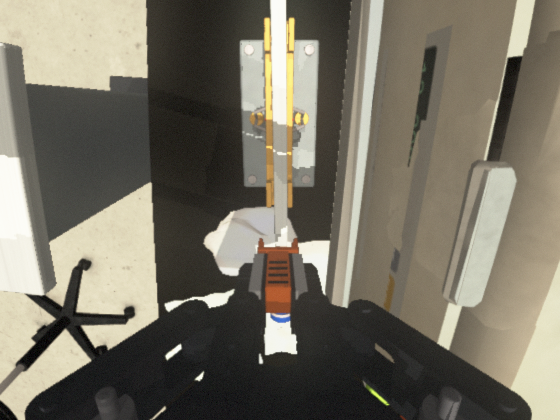

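The wrist view shows the foot corners at (241,41), (318,40), (314,186) and (244,186), and the knife pivots at (255,119) and (302,119). The bar runs between them near u=280.

```bash
python3 - <<'E'
from h import *
a,c=snap('wrist');T=toolT();Ti=np.linalg.inv(T)
t=lambda p:((Ti@np.r_[p,1])[:3]*100).round(2)
C=[t(onz(c,*p,.01)) for p in[(241,41),(318,40),(314,186),(244,186)]];print('foot',C,np.mean(C,0))
for z in(.05,.06):print('piv',z,t(onz(c,255,119,z)),t(onz(c,302,119,z)))
hsv=cv2.cvtColor(a,cv2.COLOR_RGB2HSV)
for v in(60,100,119,140,160,195):
    g=np.abs(np.diff(a[v,255:305].astype(int).sum(1)));i=np.nonzero(g>90)[0]+255.5+.5;print(v,i)
red=cv2.inRange(hsv,(0,140,80),(6,255,255))|cv2.inRange(hsv,(172,120,60),(180,255,255));red[160:]=0;red[:,:240]=0;red[:,320:]=0
print('red',np.argwhere(red)[:20].tolist())
E
python3 - <<'E'
import cv2
a=cv2.imread('pics/w6.png');cv2.imwrite('pics/w6c.png',cv2.resize(a[95:145,245:315],None,fx=10,fy=10,interpolation=cv2.INTER_CUBIC))
E
```

```text
foot [array([14.61, -3.65, 21.16]), array([14.71,  4.  , 21.17]), array([-0.26,  4.12, 21.17]), array([-0.27, -3.81, 21.17])] [ 7.1975  0.165  21.1675]
piv 0.05 [ 7.18 -2.12 17.16] [ 7.19  2.27 17.17]
piv 0.06 [ 7.22 -2.04 16.16] [ 7.22  2.19 16.17]
60 [263. 271.]
100 [264. 270. 272. 286.]
119 [266. 272. 273. 295. 300. 303.]
140 [300.]
160 [292.]
195 [266. 286. 291. 292.]
red [[119, 292], [120, 292]]
```

View pics/w6c.png

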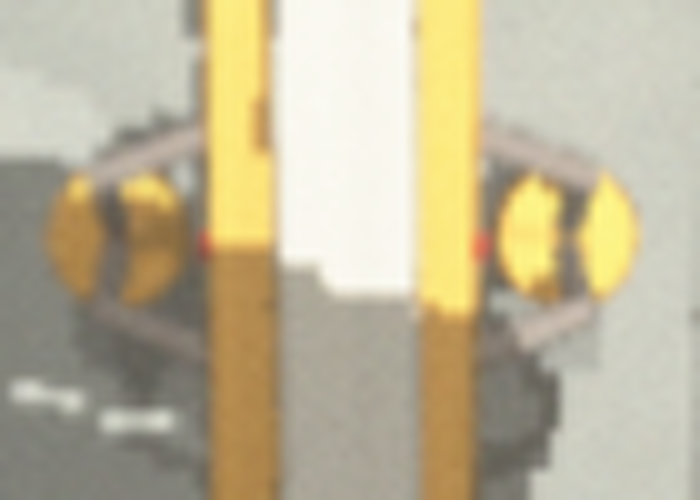

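The crop shows the red index marks at (265,119) and (293,119) and the bar at columns 272.6–286.5, so the knife is 7.2 cm ahead along tool x. I'll move over it and lower the rider partway.

```bash
python3 -m pendant '[[3,0.1,0,0],[6,0.1,0,0],[7.1,0.1,0,0],[7.1,0.1,3,0],[7.1,0.1,6,0],[7.1,0.1,7.5,0],[7.1,0.1,8,0],[7.1,0.1,8,0],[7.1,0.1,8,0],[7.1,0.1,8,0]]'
python3 - <<'E'
from h import *
a,c=snap('wrist');print(toolT().round(4))
b=a[190:330,190:370,::-1];cv2.imwrite('pics/w7.png',cv2.resize(b,None,fx=4,fy=4,interpolation=cv2.INTER_CUBIC))
E
```

```text
time_s: 14.35
eef_pos: [0.4556, 0.1004, 0.1428]
eef_rot: [0.001, 0.676, 0.737, 0.001]
wrist_force: [-0.3, -0.6, -3.0]
opening: 0.129
grasp_force: 58.6
[[-8.680e-02  9.962e-01  3.000e-03  4.555e-01]
 [ 9.962e-01  8.680e-02 -2.000e-04  1.005e-01]
 [-4.000e-04  2.900e-03 -1.000e+00  1.429e-01]
 [ 0.000e+00  0.000e+00  0.000e+00  1.000e+00]]
```

View pics/w7.png

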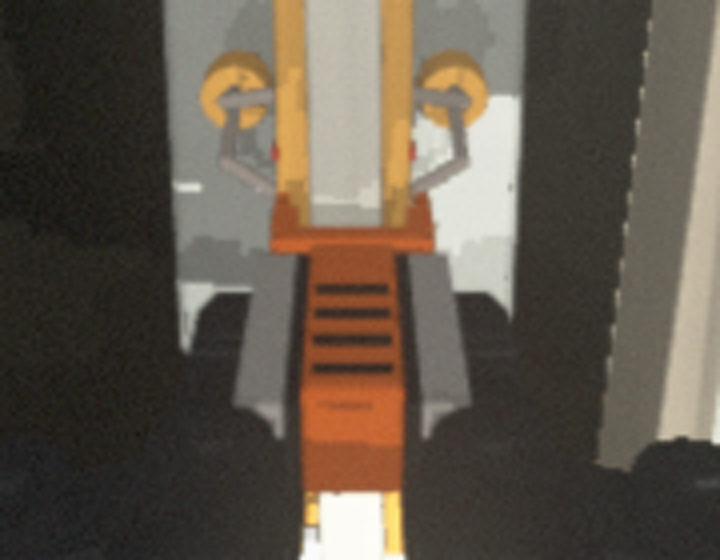

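The rider hangs right over the bar, with the U centre at crop column 351 and the bar at 346, about 0.9 mm off. The red marks are at crop row 153, which is row 228. I'll check the lengthwise position before lowering.

```bash
python3 - <<'E'
from h import *
i=imaging.camera_info('wrist');c=(np.array(i['K']),i['k1'],np.array(i['tool_from_camera']))
for u in(258.5,293):print([(onz(c,u,228.5,.1429-z)*100).round(2) for z in(.058,.062,.066)])
print('U top front edge',onz(c,277.7,190+247/4,.1429-.117)*100, 'U roof->', [onz(c,277.7,190+w/4,.026)*100 for w in(228,247)])
E
```

```text
[array([-0.27, -1.39,  8.49]), array([-0.11, -1.37,  8.09]), array([ 0.05, -1.34,  7.69])]
[array([-0.27,  1.14,  8.49]), array([-0.11,  1.12,  8.09]), array([0.05, 1.1 , 7.69])]
U top front edge [0.79158384 0.01150212 2.59      ] U roof-> [array([1.06903431, 0.01135064, 2.6       ]), array([0.78656996, 0.01151225, 2.6       ])]
```

```bash
python3 -m pendant '[[0,-0.1,0.5,0],[0,-0.1,1,0],[0,-0.1,1.5,0],[0,-0.1,1.9,0],[0,-0.1,2.2,0],[0,-0.1,2.4,0],[0,-0.1,2.5,0],[0,-0.1,2.6,0],[0,-0.1,2.7,0],[0,-0.1,2.7,0]]'; python3 tilt.py
```

```text
time_s: 15.23
eef_pos: [0.4532, 0.1008, 0.1142]
eef_rot: [-0.0, 0.676, 0.737, -0.0]
wrist_force: [0.3, -0.5, -4.6]
opening: 0.131
grasp_force: 58.6
m,tilt,x [-2.1301e+01  1.2000e-02 -2.0130e+00] rms 0.4 [[214.5 175. ]
 [293.  237.5]] 15.2833
```

```bash
python3 -m pendant '[[-0.1,0,0,0],[-0.15,0,0,0],[-0.15,0,0,0],[-0.15,0,0,0]]'; python3 -m pendant '[[0,0,0,0],[0,0,0,0],[0,0,0,0],[0,0,0,0],[0,0,0,0],[0,0,0,0]]' 0.3; python3 tilt.py
python3 -m pendant '[[0,0,-0.3,0],[0,0,-0.8,0],[0,0,-1.5,0],[0,0,-3,0],[0,0,-6,0],[0,0,-10,0],[-4,0,-12,0],[-7,0,-12,0],[-7,0,-12,0],[-7,0,-12,0],[-7,0,-12,0],[-7,0,-12,0]]'; python3 tilt.py
python3 - <<'E'
from h import *
a,c=snap('wrist');print(toolT().round(4))
b=a[20:220,180:380,::-1];cv2.imwrite('pics/w8.png',cv2.resize(b,None,fx=3,fy=3,interpolation=cv2.INTER_CUBIC))
E
```

```text
time_s: 15.62
eef_pos: [0.4534, 0.0992, 0.1144]
eef_rot: [0.0, 0.676, 0.737, 0.0]
wrist_force: [0.1, 0.3, -3.5]
opening: 0.126
grasp_force: 58.6
time_s: 16.12
eef_pos: [0.4533, 0.0993, 0.1143]
eef_rot: [-0.0, 0.676, 0.737, 0.0]
wrist_force: [0.1, 0.3, -3.7]
opening: 0.294
grasp_force: 0.0
m,tilt,x [-2.1301e+01  1.2000e-02 -2.0130e+00] rms 0.4 [[214.5 175. ]
 [293.  237.5]] 16.1667
time_s: 17.17
eef_pos: [0.4589, 0.0304, 0.2339]
eef_rot: [-0.001, 0.675, 0.737, -0.0]
wrist_force: [0.1, 0.2, -2.7]
opening: 0.3
grasp_force: 0.0
m,tilt,x [-2.1301e+01  1.2000e-02 -2.0130e+00] rms 0.4 [[214.5 175. ]
 [293.  237.5]] 17.2167
[[-8.850e-02  9.961e-01 -1.200e-03  4.589e-01]
 [ 9.961e-01  8.850e-02  4.000e-04  3.050e-02]
 [ 5.000e-04 -1.200e-03 -1.000e+00  2.338e-01]
 [ 0.000e+00  0.000e+00  0.000e+00  1.000e+00]]
```

View pics/w8.png

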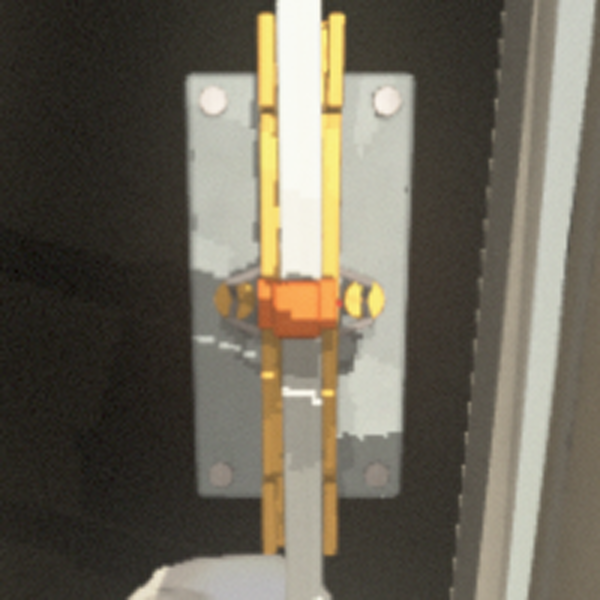

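The rider is astride the bar over the pivots: its U spans crop rows 280–330 and the red mark is at row 302, so it is within about 2 mm of the edge. The beam is level and nothing is touching it.

```bash
python3 -m pendant '[[0,0,0,0],[0,0,0,0],[0,0,0,0],[0,0,0,0],[0,0,0,0],[0,0,0,0],[0,0,0,0],[0,0,0,0],[0,0,0,0]]' >/dev/null; python3 tilt.py; python3 -c "
from bench import workorder;print(workorder.hand_in())"
```

```text
m,tilt,x [-2.1301e+01  1.2000e-02 -2.0130e+00] rms 0.4 [[214.5 175. ]
 [293.  237.5]] 18.0667
the job is handed in; nothing more can be done
None
```

I handed the job in at about 18 s: the beam rests level (camera tilt estimate about 0.012 rad), and the rider sits astride it within about 2 mm of the knife edge by the last picture. The hand-in gave no verdict.

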